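# Clamp the glued book

### The arm

A 6-joint arm with a two-finger parallel gripper is mounted at the origin on the work surface. World frame = base frame: x ahead of the robot, y to its left, z up, the work surface at z = 0. Lengths are in mm, angles in rad, forces in N, time in s.
With the tool pointing down it reaches from about 225 to 875 mm from the base axis. Payload 3.4 kg.
Tool frame: the origin (TCP) lies on the mounting face of the last link; the fingertips stand 173 mm ahead of it and the grasp point (between the pads) lies 155 mm ahead of it; z points along the fingers, y is the line along which they close (so a half turn about z gives the same grasp; the last joint's range is limited). The gripper opens to 85 mm and grips with 20 to 120 N. Pads are 22 mm wide; open, the fingers measure 114 mm over their backs; the gripper's body (76 mm by 85 mm) begins 54 mm behind the grasp point. The pads swing forward as they close: fully open they stand 13 mm farther back than shut.
Start: joints at [1.019, 0.276, 1.505, -0, 1.361, -0.121], TCP at [240.131, 522.476, 404.728] pointing down, gripper open.
Joint ranges: [-2.89, 2.89], [-0.75, 2.08], [0.22, 2.7], [-1.18, 4.32], [0.11, 2.71], [-2.7, 2.7]. Speed limits (rad/s): [2.57, 2.57, 3.14, 3.14, 3.14, 3.14].

### API

Orientations are given as a unit quaternion [x, y, z, w].
In Python, from cell import arm gives the robot as it stands. The module is installed in compiled form; this text tells all that it offers.
- The arm moves only by the tool carry_out, never from a script. Its argument "moves" is text: rows parted by semicolons, each of 4 numbers parted by spaces: the shift along the tool's x, y, z as a fraction of full scale, then the turn about the tool's z as a fraction of full scale. In form: x y z turn; .... A call has 1 to 8 rows; each row is the pose to reach, as a shift and turn from the pose commanded when the call began, along the tool's axes at that moment; what a row does not reach only later rows make up. Full scale, the value 1, is 0.2 m for a shift and 45 degrees for a turn. A row lasts 1/12 s, in which the tool goes at most 41.7 mm and 7.16 degrees, less where a joint would pass 70% of its speed; a pose out of reach is approached as far as the arm can. A call with a number of a shift or a turn outside -1 to 1 is refused whole. A call with a gripper value outside its range is refused whole. "grip" is the closure, from -1 (fully open) to 1 (shut), set as the call begins (left out, the last holds). The fingers move at their own pace and stop on an object; "grip_force" is the grip in N (left out, the last holds). Time passes only in rows, so rows that repeat a pose let the fingers close. It gives the time, the measured TCP pose, the force, the opening and the grip force at its end, in the units of the state.
- arm.get_state(): the state, without advancing time (a new reading comes with each control period).
- arm.capture(name): name is "scene" or "top" or "wrist"; returns the picture (400x640x3 uint8, blue, green, red); there is no depth.
- arm.calibration(name): a dict with "fx", "fy", "cx", "cy" (pixels), "world_from_camera" (4x4, takes a point from camera to world coordinates). Camera axes: x right, y down, z forward; pixel columns grow to the right and rows downward; lengths in mm; the calibration is good to about 2 mm. A picture is of the moment at which its call begins: read the wrist's pose just before it. calibration takes no time and is no camera call; for the wrist camera it gives the pose at the moment of the call.
- arm.sign_off(): hands the job in; it is judged then, once.
The state is a dict: "t": time; "q": joint angles; "joint_velocities": joint speeds; "joint_torque": joint torques, N m; "position": TCP position; "orientation": TCP orientation; "contact_force": force on the tool from outside, world axes, zero at the start; "torque": the same for the moment, N m; "gripper_width": opening from 0.0 (shut) to 1.0 (fully open); "grip_force": force on a finger pad.
Only numpy, scipy, OpenCV 4.12 (cv2) and the standard library are available. Lean on these libraries where they do the work, as an engineer would, in place of code of your own. Each camera call takes 0.05 s, during which the arm holds its last target. There are 200 camera calls.

### The job

Put the glued book under pressure: push the clamp's green arm down its bar until the foot sits on the pressing board and the arm tilts and bites, then take the wooden handle and screw it clockwise until the foot presses firmly, about 65 N; under 40 N is too loose and over 95 N, at any moment, crushes the book. Then let go, and leave the other things on the bench where they are.

Things in the scene. Friction and masses are not known exactly. Their poses are not given: they have to be found in the camera images.
- clamp: Upright F-clamp for pressing books, fixed to the bench. Origin on the bench top under the screw axis; z up; x points from the screw to the upright bar. Steel base plate 340 x 150 x 16 mm (x from -115 to +225). Flat steel bar, 10 (x) x 30 (y) mm, at x = 190 mm, ending 260 mm above the bench.
- book_place (a point): Fixed point on the base plate's upper face, 16 mm above the bench, on the screw axis. Here lie a pressing board, a book (cream pages, red cover) and the plywood top board (150 x 120 x 10 mm). Books differ: the top board's upper face is 56 to 72 mm above the bench, not measured. Book and board give about 1 mm per 12 N of the foot's press.
- carriage (a joint): Height of the green sliding jaw: a collar 92 mm tall on the bar, and from its lower part an arm 20 mm wide, 22 mm tall, to the screw. The arm's centre line at the bar is 80 mm + this value (m, 0 to 0.095) above the bench. It drags a little and stays where left. Pushed down by a few N within 90 mm of the bar it slides; pushed farther out (handle, screw) it cocks and jams.
- jaw (a joint): Tilt of the sliding jaw on the bar, rad; about 0.025 rad of play either way. Negative: the screw end droops, as it does when hanging free. Positive: the screw end is pushed up; at about +0.025 the collar bites on the bar and holds against any push from the foot, also after the hand lets go.
- thumb_rest (a point): Centre of the upper face of the orange thumb rest on the arm's top, 28 (along the arm) x 24 mm, 90 mm from the bar's centre and 100 mm from the screw axis, 16 mm above the arm's centre line. The place to push the jaw down.
- foot: Round black foot, 34 mm across, 10 mm tall, on the steel spindle (12 mm across) at the end of the arm. Origin at the centre of its underside, on the screw axis, which meets the top board; 40 mm below the arm's centre line with the screw backed out. Under 40 N of press the glue joint is not closed, over 95 N the book is crushed. Push P on the thumb rest gives about 0.7 P + 5 N at the foot, which stays when the hand lets go.
- handle (a joint): Turn of the screw handle, rad, 0 = backed out, up to 7; starts at 0 to 0.5. Grows clockwise seen from above, driving handle, spindle and foot down 3.0 mm per rad; once the jaw bites, each rad adds about 23 N to the foot's press. Turning it freely takes about 0.32 N m, and each 10 N of press adds 0.03 N m. It does not unwind by itself.
- handle_grip (a point): Centre of the wooden wing handle on top of the screw, on its axis: 46 mm long, 16 mm thick (the width to grip), 36 mm tall (18 mm above and below this point). 56 mm above the arm's centre line with the screw backed out. Its x runs along the 46 mm length, its y across the 16 mm; it turns with the handle.
- paste_jar: Jar of paste, 66 mm across, 85 mm tall, origin under its centre. Leave alone.
- bone_folder: Flat cream bone folder, 150 x 22 x 6 mm, lying beside the clamp. Leave alone.
- brass_weight: Brass weight with a knob, 56 mm across, 70 mm tall. Leave alone.
- paste_brush: Paste brush lying on the bench. Leave alone.
- awl: Awl lying on the bench. Leave alone.
- mug: Blue mug, 80 mm across, 90 mm tall. Leave alone.
- small_book: Small dark book lying flat, 150 x 110 x 28 mm. Leave alone.

How it is judged (in metres and radians):
On the way, in this order (a step that is already met when the one before it is completed fails the run):
1. the arm has been slid down until the foot presses lightly on the board (over 5 N) and the arm is tilted up at the screw end (over 0.012 rad), biting on the bar (contact force between foot and anything else above 5 N and value of joint jaw above 0.012 rad), for 0.2 s.
2. the screw has been turned down until the foot presses with more than 40 N (contact force between foot and anything else above 40 N and value of joint handle above 0.6 rad), for 0.2 s.
At the end, for the whole second after the job is handed in: The foot presses on the board with 40 to 95 N by the screw (handle turned past 0.6 rad), the arm is tilted up by more than 0.012 rad and holds on the bar, and nothing moves (all of step 2 and contact force between foot and anything else below 95 N and value of joint jaw above 0.012 rad and not (velocity of joint handle above 0.1 rad/s) and linear speed of foot below 0.01 m/s); the robot touches nothing.
It fails at once if the foot presses with more than 95 N, which crushes the book (contact force between foot and anything else above 95 N).
It fails at once if another thing on the bench is moved by more than 40 mm (distance of any of paste_jar, bone_folder, brass_weight, paste_brush, awl, mug, small_book from where it was at the start of the episode above 0.04 m).
It also fails if it takes over 64 s, if anything falls off the work surface, if the arm or the gripper's body presses on something with over 40 N, if the wrist force passes 120 N, or if a joint passes its speed limit or range.

## Working session

There is one attempt and no reset: what is moved stays moved. The work goes in short steps, Python scripts to look and compute and a tool call to move; the robot and the scene stay as the last step left them, time stands still between calls to the robot, and variables do not carry over. Pictures are saved under pics/ and viewed, at most 10 in all, crops included, and the job is handed in when it is done.

Besides the shell and the picture viewer there is one more tool, called after "Call:" in YAML: its name, and indented under it one key for each argument. carry_out: Moves the arm, as the interface text tells. Its arguments: {"type":"object","properties":{"moves":{"type":"string"},"grip":{"type":"number"},"grip_force":{"type":"number"}},"required":["moves"]}

```bash
mkdir -p pics; python3 - <<'E'
from cell import arm
import cv2,numpy as np
s=arm.get_state();print({k:np.round(v,3).tolist() for k,v in s.items()})
for n in ("scene","top"):
    cv2.imwrite(f"pics/{n}0.png",arm.capture(n)); c=arm.calibration(n)
    print(n,c["fx"],c["fy"],c["cx"],c["cy"]);print(np.round(c["world_from_camera"],3))
E
```

```text
{'t': 0.0, 'q': [1.019, 0.277, 1.506, -0.0, 1.361, -0.121], 'joint_velocities': [0.0, -0.0, 0.001, -0.001, 0.001, -0.0], 'joint_torque': [-0.0, -41.678, -24.58, -0.001, 0.011, 0.0], 'position': [240.014, 522.279, 403.843], 'orientation': [0.214, 0.977, -0.001, -0.0], 'contact_force': [-0.734, 0.367, 0.764], 'torque': [-0.015, -0.05, 0.04], 'grip_force': 0.0, 'gripper_width': 0.997}
scene 501.23246895197747 501.23246895197747 313.7123931565448 196.94324040091254
[[ 7.290000e-01  5.780000e-01 -3.670000e-01  1.115864e+03]
 [ 6.850000e-01 -6.160000e-01  3.900000e-01 -6.540810e+02]
 [-0.000000e+00 -5.350000e-01 -8.450000e-01  1.475775e+03]
 [ 0.000000e+00  0.000000e+00  0.000000e+00  1.000000e+00]]
top 390.1069838896424 390.1069838896424 313.27664657372884 207.07877614438794
[[ 1.100000e-02 -9.860000e-01  1.680000e-01  2.986680e+02]
 [-1.000000e+00 -1.300000e-02 -9.000000e-03 -1.968000e+01]
 [ 1.100000e-02 -1.680000e-01 -9.860000e-01  1.229433e+03]
 [ 0.000000e+00  0.000000e+00  0.000000e+00  1.000000e+00]]
```

View pics/scene0.png

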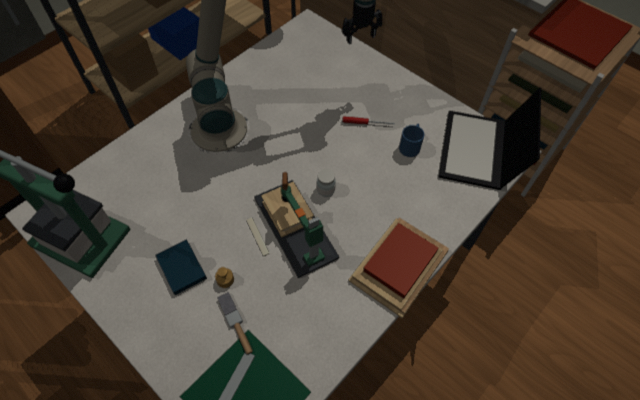

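View pics/top0.png

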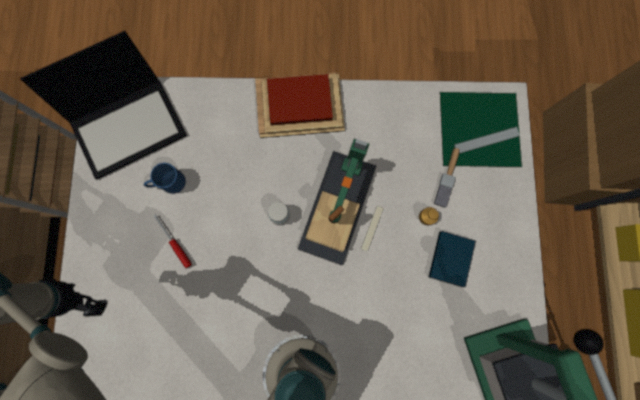

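The clamp sits mid-bench: top view plate around (338,207), handle (337,214), orange rest (347,182), bar near (357,150). Scene view: handle (285,183), rest (300,213). I'll enlarge both around the clamp.

```bash
python3 - <<'E'
import cv2,numpy as np
a=cv2.imread("pics/top0.png")[130:270,290:390];b=cv2.imread("pics/scene0.png")[165:280,245:345]
a=cv2.resize(a,(400,560),interpolation=cv2.INTER_CUBIC);b=cv2.resize(b,(400,460),interpolation=cv2.INTER_CUBIC)
b=cv2.copyMakeBorder(b,0,100,0,0,cv2.BORDER_CONSTANT)
cv2.imwrite("pics/crop0.png",cv2.convertScaleAbs(np.hstack([a,b]),alpha=1.5))
E
```

```text
(no output)
```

View pics/crop0.png

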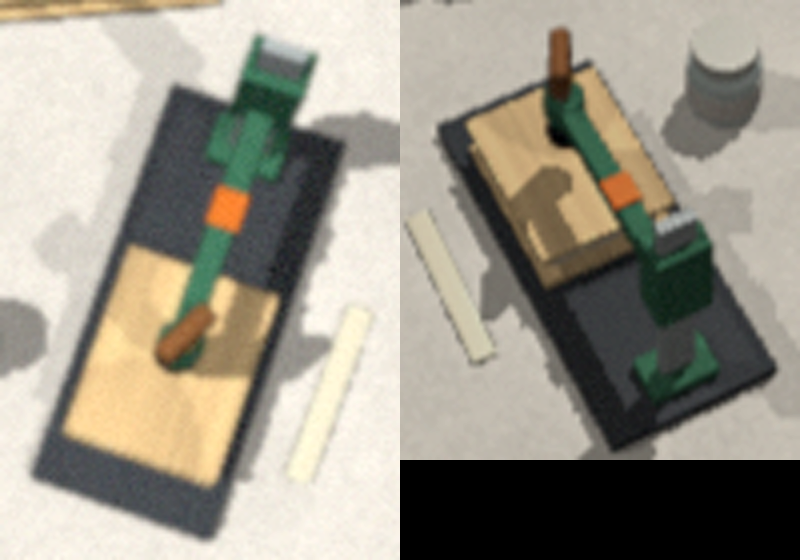

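The crops show the plate corners, orange rest and wooden wing clearly. Next is a least-squares fit of clamp pose, carriage height and wing angle to them.

```bash
cat > fit.py <<'E'
from cell import arm
import numpy as np
from scipy.optimize import least_squares
def proj(n,P):
    c=arm.calibration(n);T=np.linalg.inv(c["world_from_camera"]);p=P@T[:3,:3].T+T[:3,3]
    return np.c_[c["fx"]*p[:,0]/p[:,2]+c["cx"],c["fy"]*p[:,1]/p[:,2]+c["cy"]]
L=np.array([[225,75,16],[225,-75,16],[-115,-75,16],[-115,75,16]],float)
top=np.array([[178,85],[345,143],[213,540],[35,475],[228,210]])/4+[290,130]
sc=np.array([[377,372],[212,450],[40,125],[190,62],[220,191]])/4+[245,165]
# corner order by view: top image left = +y world
def pts(v):
    x,y,a,c=v;R=np.array([[np.cos(a),-np.sin(a),0],[np.sin(a),np.cos(a),0],[0,0,1]])
    P=np.r_[L,[[100,0,96+c]]]
    return P@R.T+[x,y,0]
def res(v):
    P=pts(v);q=proj("scene",P)
    return np.r_[(proj("top",P)-top).ravel(),(q-sc[[3-0-0,0,1,2,4]] if False else q-SC).ravel()]
best=None
for k in range(4):
  for d in (1,-1):
    SC=np.r_[np.roll(sc[:4][::d],k,axis=0),sc[4:]]
    r=least_squares(res,[450,-60,-0.3,60])
    if best is None or r.cost<best[0].cost: best=(r,SC.copy())
r=best[0]
print(r.x,r.cost);print(np.round(r.fun.reshape(-1,2),1))
print("rest",pts(r.x)[4])
# wing ends in top view at its top height
c=arm.calibration("top");W=c["world_from_camera"]
for u,v in [(160,358),(212,312),(186,335)]:
    d=W[:3,:3]@[(u/4+290-c["cx"])/c["fx"],(v/4+130-c["cy"])/c["fy"],1]
    z=80+r.x[3]+56+12; print(W[:3,3]+d*(z-W[2,3])/d[2])
E
python3 fit.py
```

```text
[ 4.59443556e+02 -8.95659564e+01 -3.34073951e-01  6.82842797e+01] 14.27724173477058
[[-1.5 -2.2]
 [ 0.7 -1.4]
 [-0.7 -0.3]
 [-2.  -0.6]
 [-0.2 -1. ]
 [-0.8 -0.8]
 [-1.4 -0.1]
 [-2.5 -0.1]
 [-1.  -1. ]
 [-1.2  0.5]]
rest [ 553.91499251 -122.35540228  164.28427969]
[438.5687267  -73.05023429 216.28427969]
[ 469.58570435 -107.20640756  216.28427969]
[454.03558014 -90.08247166 216.28427969]
```

Fit: the screw is at about (459,-90), clamp yaw -0.33 and rest at about (554,-122,164). The wing is turned about 0.5 rad. I'll move above the rest, slightly higher.

Call:
carry_out:
  moves: "-0.92 -0.76 -0.2 0;-0.92 -0.76 -0.2 0;-0.92 -0.76 -0.2 0;-0.92 -0.76 -0.2 0;-0.92 -0.76 -0.2 0;-0.92 -0.76 -0.2 0;-0.92 -0.76 -0.2 0"
  grip: 1

```text
t: 0.68
position: [345.7, 303.3, 445.7]
orientation: [0.217, 0.976, -0.001, 0.002]
contact_force: [-0.2, 0.9, -0.2]
gripper_width: 0.006
grip_force: 0.0
```

Call:
carry_out:
  moves: "-0.92 -0.76 0 -0.13;-0.92 -0.76 0 -0.13;-0.92 -0.76 0 -0.13;-0.92 -0.76 0 -0.13;-0.92 -0.76 0 -0.13;-0.92 -0.76 0 -0.13;-0.92 -0.76 0 -0.13"

```text
t: 1.27
position: [450.0, 88.5, 444.2]
orientation: [0.166, 0.986, -0.002, 0.001]
contact_force: [-0.1, 0.5, -0.5]
gripper_width: 0.003
grip_force: 0.0
```

Call:
carry_out:
  moves: "-0.45 -0.38 0 0;-0.45 -0.38 0 0;-0.45 -0.38 0 0;-0.45 -0.38 0 0;-0.45 -0.38 0 0;-0.45 -0.38 0 0"

```text
t: 1.77
position: [507.9, -7.5, 444.1]
orientation: [0.164, 0.987, 0.001, -0.001]
contact_force: [0.4, 0.8, 0.6]
gripper_width: -0.003
grip_force: 0.0
```

```bash
python3 - <<'E'
from cell import arm
import cv2,numpy as np
s=arm.get_state();print({k:np.round(v,3).tolist() for k,v in s.items() if k!='joint_torque'})
c=arm.calibration("wrist");print(c["fx"],c["cx"],c["cy"],np.round(c["world_from_camera"],3))
cv2.imwrite("pics/w1.png",cv2.convertScaleAbs(arm.capture("wrist"),alpha=1.5))
E
```

```text
{'t': 1.767, 'q': [-0.152, 0.154, 1.57, 0.001, 1.42, -1.395], 'joint_velocities': [0.017, -0.017, 0.009, -0.002, -0.002, -0.005], 'position': [507.906, -7.454, 444.078], 'orientation': [0.164, 0.987, 0.001, -0.001], 'contact_force': [0.367, 0.796, 0.613], 'torque': [-0.011, -0.016, -0.024], 'grip_force': 0.0, 'gripper_width': -0.003}
294.4087108231167 319.56203333974884 204.5021116514971 [[ 3.23000e-01  9.14000e-01  2.46000e-01  4.44872e+02]
 [ 9.47000e-01 -3.12000e-01 -8.20000e-02  1.45260e+01]
 [ 1.00000e-03  2.59000e-01 -9.66000e-01  4.13867e+02]
 [ 0.00000e+00  0.00000e+00  0.00000e+00  1.00000e+00]]
```

View pics/w1.png

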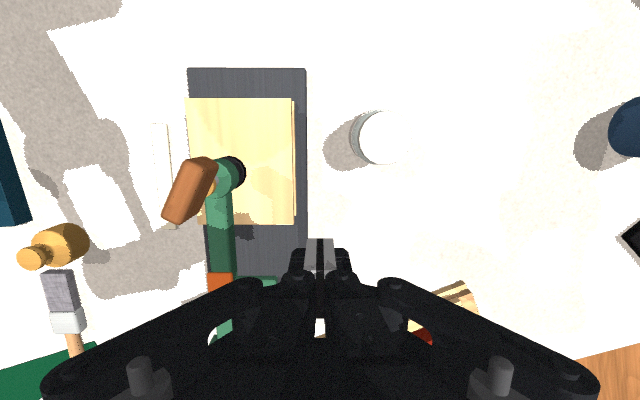

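The wrist view shows the far plate corners at (188,68) and (306,68), the rest's front edge near (208..233,275) and the wing around (190,190). I'll refit with this close view.

```bash
cat > fit2.py <<'E'
from cell import arm
import numpy as np
from scipy.optimize import least_squares
exec(open("fit.py").read().split("best=None")[0])
SC=sc.copy()
Q=np.array([[-115,-75,16],[-115,75,16]],float); obs=np.array([[188,68],[306,68],[207,274],[233,272]],float)
def wpts(v):
    x,y,a,c=v;R=np.array([[np.cos(a),-np.sin(a),0],[np.sin(a),np.cos(a),0],[0,0,1]])
    return np.r_[Q,[[86,-12,96+c],[86,12,96+c]]]@R.T+[x,y,0]
f=lambda v:(proj("wrist",wpts(v))-obs).ravel()
r=least_squares(f,[459,-90,-.334,68]);print(np.round(r.x,3),np.round(r.fun,1))
x,y,a,c=r.x;u=np.array([np.cos(a),np.sin(a)]);rest=np.array([x,y])+100*u
s=arm.get_state();p=np.array(s["position"][:2]);t=2*np.arctan2(s["orientation"][1],s["orientation"][0])
tx=np.array([np.cos(t),np.sin(t)]);ty=np.array([np.sin(t),-np.cos(t)])
print("rest",rest,"z",96+c,"shift tool",(rest-p)@tx/200,(rest-p)@ty/200)
E
python3 fit2.py
```

```text
[ 4.58886e+02 -8.60390e+01 -3.35000e-01  7.15910e+01] [-1.6 -0.6  1.   0.4  0.2 -0.9  0.2  1.2]
rest [ 553.33723329 -118.88654473] z 167.59133233347336 shift tool -0.3962107626454022 -0.4556042424933183
```

Call:
carry_out:
  moves: "-0.42 -0.46 0 0;-0.42 -0.46 0 0;-0.42 -0.46 0 0;-0.42 -0.46 0 0;-0.42 -0.46 0.4 0;-0.42 -0.46 0.4 0;-0.42 -0.46 0.4 0;-0.42 -0.46 0.4 0"

```text
t: 2.48
position: [557.1, -120.9, 363.4]
orientation: [0.163, 0.987, 0.001, -0.003]
contact_force: [1.8, 0.2, 0.5]
gripper_width: 0.001
grip_force: 0.0
```

```bash
python3 - <<'E'
from cell import arm
import cv2,numpy as np
s=arm.get_state();print(np.round(s["position"],1),np.round(s["contact_force"],1))
cv2.imwrite("pics/w2.png",cv2.convertScaleAbs(arm.capture("wrist"),alpha=1.3))
E
```

```text
[ 557.1 -120.9  363.4] [1.8 0.2 0.5]
```

View pics/w2.png

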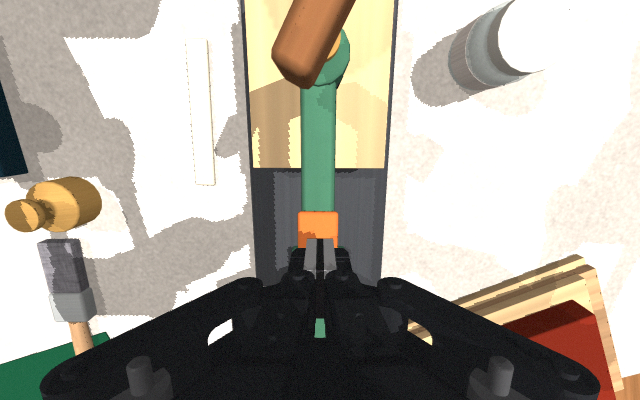

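Fingertips are centred on the orange rest laterally (rest 298..338, fingers 320). Pushing down.

Call:
carry_out:
  moves: "0 0 0.08 0;0 0 0.12 0;0 0 0.16 0;0 0 0.2 0;0 0 0.24 0;0 0 0.26 0;0 0 0.26 0"

```text
t: 3.12
position: [557.5, -122.5, 311.6]
orientation: [0.164, 0.987, 0.0, -0.001]
contact_force: [-0.6, -0.5, -0.1]
gripper_width: -0.002
grip_force: 0.0
```

Call:
carry_out:
  moves: "0 0 0.01 0;0 0 0.02 0;0 0 0.03 0"

```text
t: 3.37
position: [557.8, -122.6, 306.6]
orientation: [0.164, 0.987, -0.0, -0.0]
contact_force: [-1.6, 0.2, 1.0]
gripper_width: 0.001
grip_force: 0.5
```

```bash
python3 - <<'E'
from cell import arm
import cv2,numpy as np
s=arm.get_state();print(np.round(s["position"],1),np.round(s["contact_force"],1),np.round(s["torque"],2))
a=cv2.convertScaleAbs(arm.capture("wrist"),alpha=1.3)[0:280,160:480]
b=cv2.resize(arm.capture("scene")[165:280,245:345],(320,368),interpolation=cv2.INTER_CUBIC)
b=cv2.convertScaleAbs(b,alpha=1.3)
cv2.imwrite("pics/w3.png",np.hstack([cv2.copyMakeBorder(a,0,88,0,0,0),b]))
E
```

```text
[ 557.8 -122.6  306.6] [-1.6  0.2  1. ] [-0.02  0.09  0.05]
```

View pics/w3.png

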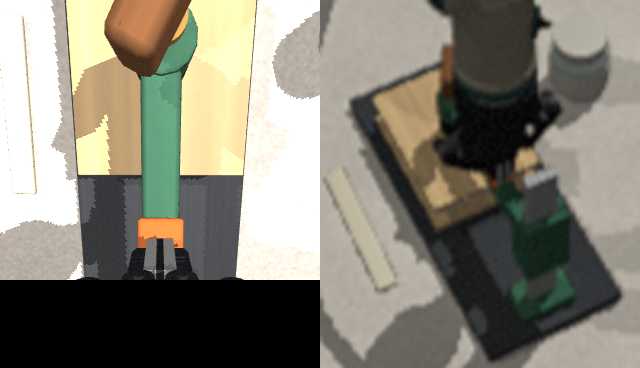

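The jaw has moved down: the bar now shows above the collar and the fingers are on the rest. Continuing in small steps.

Call:
carry_out:
  moves: "0 0 0.01 0;0 0 0.02 0;0 0 0.03 0;0 0 0.03 0"

```text
t: 3.8
position: [558.0, -122.6, 300.2]
orientation: [0.164, 0.987, 0.0, -0.0]
contact_force: [0.3, -0.2, 1.3]
gripper_width: -0.001
grip_force: 0.0
```

Call:
carry_out:
  moves: "0 0 0.005 0;0 0 0.01 0;0 0 0.015 0;0 0 0.015 0"

```text
t: 4.13
position: [558.0, -122.6, 297.5]
orientation: [0.164, 0.987, 0.0, -0.0]
contact_force: [-0.3, 0.0, 0.6]
gripper_width: -0.002
grip_force: 0.0
```

Call:
carry_out:
  moves: "0 0 0.005 0;0 0 0.01 0;0 0 0.015 0;0 0 0.015 0"

```text
t: 4.47
position: [557.9, -122.5, 294.5]
orientation: [0.164, 0.987, 0.0, -0.0]
contact_force: [-0.0, 0.0, 1.2]
gripper_width: 0.0
grip_force: 0.3
```

Call:
carry_out:
  moves: "0 0 0.005 0;0 0 0.01 0;0 0 0.01 0"

```text
t: 4.72
position: [557.9, -122.5, 292.7]
orientation: [0.164, 0.987, 0.0, -0.0]
contact_force: [-1.7, 1.0, 2.7]
gripper_width: 0.002
grip_force: 1.4
```

Call:
carry_out:
  moves: "0 0 0.005 0;0 0 0.01 0;0 0 0.01 0"

```text
t: 4.97
position: [557.8, -122.5, 291.8]
orientation: [0.164, 0.987, 0.0, 0.0]
contact_force: [-3.8, 1.7, 9.1]
gripper_width: 0.002
grip_force: 4.4
```

Call:
carry_out:
  moves: "0 0 0.005 0;0 0 0.01 0;0 0 0.01 0"

```text
t: 5.22
position: [557.7, -122.4, 291.1]
orientation: [0.164, 0.987, -0.0, 0.0]
contact_force: [-5.8, 1.3, 15.4]
gripper_width: -0.004
grip_force: 8.0
```

Call:
carry_out:
  moves: "0 0 0.005 0;0 0 0.01 0;0 0 0.01 0"

```text
t: 5.47
position: [557.6, -122.4, 290.5]
orientation: [0.164, 0.987, -0.0, 0.001]
contact_force: [-6.7, 3.2, 23.2]
gripper_width: -0.001
grip_force: 11.6
```

Call:
carry_out:
  moves: "0 0 0.005 0;0 0 0.01 0;0 0 0.01 0;0 0 0.01 0"

```text
t: 5.8
position: [557.4, -122.3, 289.8]
orientation: [0.163, 0.987, -0.0, 0.001]
contact_force: [-9.8, 3.3, 31.0]
gripper_width: 0.002
grip_force: 15.2
```

The press is about 31 N, so the foot carries about 27 N. I'll rise and look at the wing from close by.

Call:
carry_out:
  moves: "0 0 -0.2 0;0 0 -0.4 0;0 0 -0.6 0;0 0 -0.7 0;0.27 0 -0.7 0;0.27 0 -0.7 0;0.27 0 -0.7 0;0.27 0 -0.7 0"
  grip: -1

```text
t: 6.47
position: [506.8, -105.1, 424.8]
orientation: [0.164, 0.987, -0.0, 0.001]
contact_force: [0.0, -0.2, 0.4]
gripper_width: 1.0
grip_force: 0.0
```

```bash
python3 - <<'E'
from cell import arm
import cv2,numpy as np
s=arm.get_state();print(np.round(s["position"],1),np.round(s["orientation"],3),np.round(s["contact_force"],1),s["q"])
print(np.round(arm.calibration("wrist")["world_from_camera"],3).tolist())
cv2.imwrite("pics/w4.png",cv2.convertScaleAbs(arm.capture("wrist"),alpha=1.1))
E
```

```text
[ 506.8 -105.1  424.8] [ 0.164  0.987 -0.     0.001] [ 0.  -0.2  0.4] [-3.39014657e-01  1.77352796e-01  1.58813924e+00  7.04753973e-05
  1.37428188e+00 -1.58116440e+00]
[[0.323, 0.913, 0.249, 443.869], [0.946, -0.312, -0.084, -83.168], [0.001, 0.263, -0.965, 394.332], [0.0, 0.0, 0.0, 1.0]]
```

View pics/w4.png

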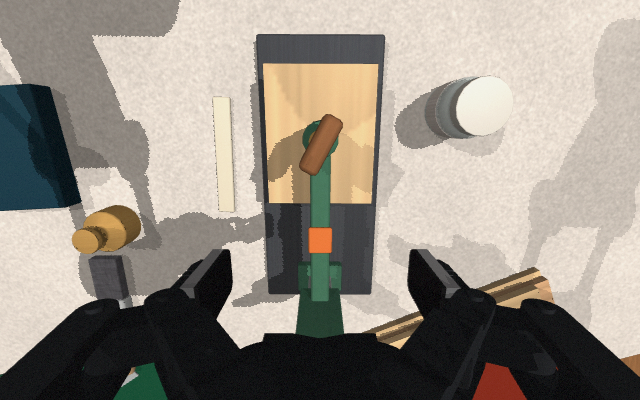

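The wing is clear: its top face is centred at about (321,144), with its long axis from (308,170) to (335,119).

```bash
cat > ray.py <<'E'
from cell import arm
import numpy as np
c=arm.calibration("wrist");W=c["world_from_camera"]
def at(u,v,z):
    d=W[:3,:3]@[(u-c["cx"])/c["fx"],(v-c["cy"])/c["fy"],1]
    return W[:3,3]+d*(z-W[2,3])/d[2]
E
python3 - <<'E'
from ray import *
a,b,m=at(308,170,177),at(335,119,177),at(321.5,144.5,176)
print(a,b,m,np.linalg.norm(a-b),np.degrees(np.arctan2(*(a-b)[1::-1])))
print("rest",at(320,240,118))
s=arm.get_state();p=np.array(s["position"]);t=2*np.arctan2(s["orientation"][1],s["orientation"][0])
tx=np.array([np.cos(t),np.sin(t)]);ty=np.array([np.sin(t),-np.cos(t)])
d=(m-p)[:2];print("shift",d@tx/200,d@ty/200,"ty ang",np.degrees(np.arctan2(ty[1],ty[0])))
E
```

```text
[ 472.78705724 -101.98236344  177.        ] [444.74091773 -71.81106992 177.        ] [458.51470578 -86.57396543 176.        ] 41.193359827417645 -47.09058195191434
rest [ 551.01193193 -119.11048438  118.        ]
shift 0.2620149832746928 0.009973454554910006 ty ang 71.16475109659689
```

The screw is at (458.5,-86.6), consistent with the earlier fits. Align, go down over the wing, and close.

Call:
carry_out:
  moves: "0.26 0.01 0 0.63;0.26 0.01 0 0.63;0.26 0.01 0 0.63;0.26 0.01 0.2 0.63;0.26 0.01 0.4 0.63;0.26 0.01 0.5 0.63;0.26 0.01 0.55 0.63;0.26 0.01 0.55 0.63"

```text
t: 7.18
position: [458.5, -86.6, 311.5]
orientation: [0.4, 0.916, -0.0, -0.003]
contact_force: [-0.0, -0.8, -0.2]
gripper_width: 0.999
grip_force: 0.0
```

```bash
python3 - <<'E'
from cell import arm
import cv2,numpy as np
s=arm.get_state();print(np.round(s["position"],1),np.round(s["orientation"],3),np.round(s["contact_force"],1),np.round(s["q"],2))
cv2.imwrite("pics/w5.png",cv2.convertScaleAbs(arm.capture("wrist"),alpha=1.1))
E
```

```text
[458.5 -86.6 311.5] [ 0.4    0.916 -0.    -0.003] [-0.  -0.8 -0.2] [-0.34  0.19  1.87  0.    1.08 -1.08]
```

View pics/w5.png

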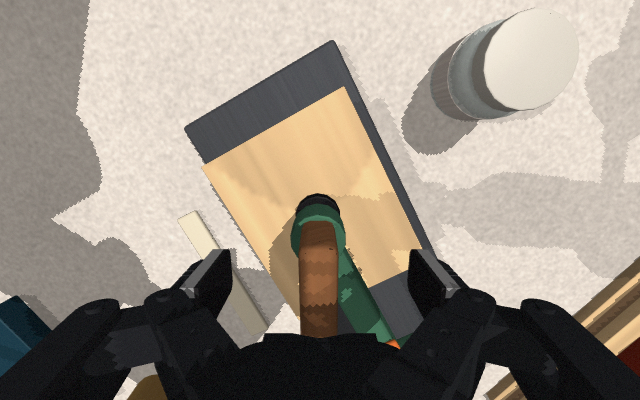

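The wing stands upright in view, centred at column 318 between the fingers (230 and 410). Closing.

Call:
carry_out:
  moves: "0 0 0 0;0 0 0 0;0 0 0 0;0 0 0 0;0 0 0 0;0 0 0 0;0 0 0 0;0 0 0 0"
  grip: 1
  grip_force: 80

```text
t: 7.9
position: [457.9, -86.9, 315.4]
orientation: [0.4, 0.917, -0.001, 0.0]
contact_force: [-1.9, -2.2, 5.7]
gripper_width: 0.177
grip_force: 78.1
```

```bash
cat > st.py <<'E'
from cell import arm
import numpy as np
s=arm.get_state();o=s["orientation"]
print(s["t"],np.round(s["position"],1),"yawdeg",np.degrees(2*np.arctan2(o[1],o[0])),"F",np.round(s["contact_force"],1),"M",np.round(s["torque"],2),s["gripper_width"],s["grip_force"],np.round(s["q"],2))
E
python3 st.py
```

```text
7.9 [457.9 -86.9 315.4] yawdeg 132.85909549669762 F [-1.9 -2.2  5.7] M [-0.41  0.72  0.03] 0.1765167507792134 78.05941343307495 [-0.34  0.19  1.87 -0.    1.09 -1.08]
```

Gripped at 16 mm wide with 78 N. Turning the first 45° clockwise, following down 2.4 mm.

Call:
carry_out:
  moves: "0 0 0.001 0.1;0 0 0.003 0.22;0 0 0.005 0.36;0 0 0.006 0.5;0 0 0.008 0.64;0 0 0.01 0.78;0 0 0.011 0.9;0 0 0.012 1"

```text
t: 8.57
position: [457.8, -87.0, 313.7]
orientation: [0.721, 0.693, -0.001, 0.001]
contact_force: [-4.2, -2.5, 11.2]
gripper_width: 0.176
grip_force: 78.9
```

```bash
python3 st.py
```

```text
8.5667 [457.8 -87.  313.7] yawdeg 87.7108906498874 F [-4.2 -2.5 11.2] M [-0.6   1.07  0.44] 0.17599151084864095 78.874032497406 [-0.34  0.19  1.87 -0.    1.08 -0.29]
```

Call:
carry_out:
  moves: "0 0 0.001 0.12;0 0 0.001 0.25;0 0 0.002 0.38;0 0 0.002 0.5;0 0 0.003 0.6;0 0 0.003 0.6"

```text
t: 9.07
position: [457.7, -87.1, 312.8]
orientation: [0.863, 0.506, -0.001, 0.001]
contact_force: [-4.0, -2.8, 8.3]
gripper_width: 0.173
grip_force: 78.5
```

```bash
python3 st.py
```

```text
9.0667 [457.7 -87.1 312.8] yawdeg 60.795998919995874 F [-4.  -2.8  8.3] M [-0.72  1.17  0.12] 0.17294171043638842 78.49189639091492 [-0.34  0.19  1.87 -0.    1.08  0.18]
```

Call:
carry_out:
  moves: "0 0 0.001 0.1;0 0 0.001 0.2;0 0 0.002 0.3;0 0 0.002 0.4"

```text
t: 9.4
position: [457.6, -87.1, 312.2]
orientation: [0.931, 0.365, -0.001, 0.001]
contact_force: [-2.8, -3.3, 7.0]
gripper_width: 0.179
grip_force: 78.5
```

```bash
python3 st.py
```

```text
9.4 [457.6 -87.1 312.2] yawdeg 42.76654455564511 F [-2.8 -3.3  7. ] M [-0.7   1.16  0.56] 0.1790349173737668 78.47057461738586 [-0.34  0.19  1.87 -0.    1.08  0.49]
```

Turned 90° in all: the turn model gives about 63 N and the torque reading at most about 80 N, so both are inside 40–95 N. Releasing and rising.

Call:
carry_out:
  moves: "0 0 0 0.4;0 0 0 0.4;0 0 0 0.4"

```text
t: 9.65
position: [457.6, -87.1, 311.6]
orientation: [0.977, 0.214, -0.002, 0.001]
contact_force: [-2.5, -2.5, 2.2]
gripper_width: 0.173
grip_force: 78.2
```

```bash
python3 st.py
```

```text
9.65 [457.6 -87.1 311.6] yawdeg 24.692836835962723 F [-2.5 -2.5  2.2] M [-0.75  1.07  0.55] 0.17342969048407814 78.19058775901794 [-0.34  0.19  1.87 -0.    1.08  0.81]
```

My last call should have held still. I wrote a turn of 0.4 instead of 0, so the screw went another 18°. The total is now 108°, which puts the press at about 70 N by the turn and 77 N by torque. That is still inside the range, so I'll open without turning any further.

Call:
carry_out:
  moves: "0 0 0 0;0 0 0 0;0 0 0 0;0 0 0 0;0 0 0 0;0 0 0 0;0 0 0 0"
  grip: -1

```text
t: 10.23
position: [458.4, -86.5, 311.3]
orientation: [0.977, 0.215, 0.0, -0.0]
contact_force: [0.5, 0.3, -0.3]
gripper_width: 1.002
grip_force: 0.0
```

Call:
carry_out:
  moves: "0 0 -0.1 0;0 0 -0.2 0;0 0 -0.35 0;0 0 -0.5 0;0 0 -0.6 0;0 0 -0.6 0;0 0 -0.6 0;0 0 -0.6 0"

```text
t: 10.9
position: [457.9, -86.3, 430.4]
orientation: [0.977, 0.215, -0.001, -0.001]
contact_force: [-0.5, -0.8, -0.3]
gripper_width: 0.999
grip_force: 0.0
```

```bash
python3 st.py; python3 - <<'E'
from cell import arm
import cv2,numpy as np
a=cv2.convertScaleAbs(arm.capture("wrist"),alpha=1.1)
b=cv2.resize(arm.capture("scene")[120:300,140:440],(640,384));cv2.imwrite("pics/w6.png",cv2.resize(np.vstack([a,b]),(480,588)))
E
```

```text
10.9 [457.9 -86.3 430.4] yawdeg 24.82077090608246 F [-0.5 -0.8 -0.3] M [0.03 0.01 0.  ] 0.9991682857708024 0.0 [-0.34  0.1   1.67  0.    1.37  0.8 ]
```

View pics/w6.png

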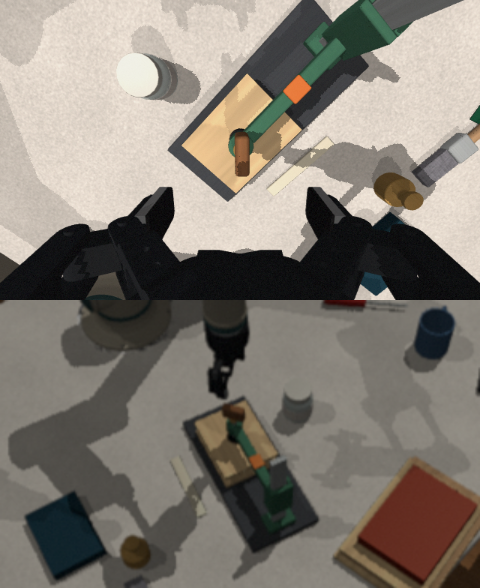

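The wing at (242,155) stands turned along the tool, the jaw is down on the board, the gripper is free above it, and the other things have not moved. Handing in.

```bash
python3 -c "
from cell import arm
print(arm.sign_off())"
```

```text
the job is handed in; nothing more can be done
None
```

The book is clamped at an estimated 70–77 N, inside the 40–95 N range but above the 65 N aim because I turned the screw 18° too far by mistake; the gripper is clear, nothing else on the bench looks moved, and the job is handed in (no verdict was returned).

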